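# Isolate the drive, line up the quarter-turn fastener and hold the access panel shut

## Robot

A 6-joint arm with a two-finger parallel gripper is mounted at the origin on a cart in front of the work surface, level with it; the furniture and walls round the work are solid. World frame = base frame: x ahead of the robot, y to its left, z up, the work surface at z = 0. Lengths are in m, angles in rad, forces in N, time in s.
With the tool pointing down it reaches from about 0.35 to 0.975 m from the base axis. Payload 4.9 kg.
Tool frame: the origin (TCP) lies on the centre line of the jaws, within the pads' length; the fingertips stand manip.tip_reach ahead of it and the grasp point (between the pads) is the TCP (manip.tip_reach is the distance from the TCP to the fingertips, in m); z points along the fingers, y is the line along which they close (so a half turn about z gives the same grasp; the last joint's range is limited). The gripper opens to 85 mm and grips with 20 to 120 N. Pads are 22 mm wide; open, the fingers measure 114 mm over their backs; the gripper's body (76 mm by 85 mm) begins 54 mm behind the grasp point. The pads swing forward as they close: fully open they stand 13 mm farther back than shut.
Start: joints at [1.05, 0.053, 1.613, -0, 1.476, -0.119], TCP at [0.244, 0.575, 0.25] pointing down, gripper open.
Joint ranges: [-3.01, 3.01], [-1.01, 2.22], [0.06, 2.58], [-1.02, 4.17], [0.09, 2.62], [-3.14, 3.14]. Speed limits (rad/s): [2.57, 2.57, 3.14, 3.14, 3.14, 3.14].

## Interface

Orientations are given as a unit quaternion [w, x, y, z].
In Python, from plant import manip gives the robot as it stands. The module is installed in compiled form; this text tells all that it offers.
- The arm moves only by the tool move_arm, never from a script. Its argument "rows" is a list of rows, each a list of 7 numbers: the shift along the tool's x, y, z in cm, then the turn, a rotation vector about the tool's x, y, z in degrees, then the opening, from -1 (shut) to 1 (fully open). In form: [[tx, ty, tz, ax, ay, az, jaw], ...]. A call has 1 to 20 rows; each row shifts and turns the commanded pose from where the row before left it, along the tool's axes as they then stand; what a row does not reach is not made up. A row lasts 1/12 s, in which the tool goes at most 41.7 mm and 7.16 degrees, less where a joint would pass 70% of its speed; a pose out of reach is approached as far as the arm can. A call is refused whole if a number of a shift passes 4.17 or a number of a turn 7.16, either way. A call with a gripper value outside its range is refused whole. The fingers move at their own pace and stop on an object; the grip force is fixed at half the most. Time passes only in rows, so rows that do not move let the fingers close. It gives the time, the measured TCP pose, the force, the opening and the grip force at its end, in the units of the state.
- manip.state(): the state, without advancing time (a new reading comes with each control period).
- manip.grab_frame(name): name is "scene" or "top" or "wrist"; returns a dict with "img" (480x640x3 uint8, blue, green, red), "mtx" (3x3 intrinsics, pixels), "k1" (the pictures are not rectified: a ray, as slopes to the right and down, at radius r is drawn at 1 + k1 r^2 times it, then the intrinsics apply), "R" (3x3) and "t" (3): a world point X has camera coordinates R X + t. Camera axes: x right, y down, z forward; pixel columns grow to the right and rows downward; lengths in m; the calibration is good to about 2 mm. A picture is of the moment at which its call begins. There is no depth.
- manip.job_done(): hands the job in; it is judged then, once.
The state is a dict: "time": time; "joint_pos": joint angles; "joint_vel": joint speeds; "joint_efforts": joint torques, N m; "tool_pos": TCP position; "tool_rot": TCP orientation; "contact_force": force on the tool from outside, world axes, zero at the start; "ft_torque": the same for the moment, N m; "gripper_width": opening from 0.0 (shut) to 1.0 (fully open); "grasp_force": force on a finger pad.
Only numpy, scipy, OpenCV 4.12 (cv2) and the standard library are available. Lean on these libraries where they do the work, as an engineer would, in place of code of your own. Each camera call takes 0.05 s, during which the arm holds its last target. There are 200 camera calls.

## Task

First turn the red isolator handle from on to off, until it sits in its off detent. Then turn the black wing of the quarter-turn fastener on the blue access panel until it is in line with the yellow mark, and after that press the sprung panel down flush on its frame. Finish while still holding the panel pressed flush with the gripper, leaving the tape, the bolt and the screwdriver where they lie.

Things in the scene. Friction and masses are not known exactly. Their poses are not given: they have to be found in the camera images.
- enclosure: grey fixed metal box, 200 (x) x 180 (y) x 62 mm high, with a blue hinged panel as its top; origin at the centre of its underside, x pointing to the panel's hinge side, z up. Its place and yaw vary, and it may stand left or right of the isolator
- panel: blue hinged panel, 180 x 172 x 4 mm; origin on the hinge axis (enclosure x +88, z 64 mm), it reaches 182 mm along its own -x; top face 2 mm above the origin plane. Springs lift its free edge 21 mm; it springs up when let go. Two yellow painted lines along its x, on either side of the fastener, are the alignment mark
- panel_hinge (a joint): panel angle, rad: 0 flush on the frame (rigid stop), 0.12 sprung up, as at the start. It goes flush only with the fastener in line (within about 0.15 rad); else the tongue under the fastener strikes the frame and stops it at about 0.07
- press_point (a point): clear flat spot on the panel's top face, 140 mm from the hinge axis, 55 mm to +y of the middle line: a good place to press. Moving the panel from here takes about 1.5 N at first, growing to about 7 N when flush; flush, this point is 66 mm above the bench, 17 mm lower than at the start
- fastener_grip (a point): middle of the black wing, on its turning axis (panel x -125 mm, y 0), 17 mm above the panel's top face. Wing 32 mm long (this point's x), 10 mm wide, rising from 4 to 27 mm above the panel on a steel disc 36 mm across, 4 mm thick; white line along its top. z is the turning axis; it leans with the panel
- fastener (a joint): turn of the fastener in rad, counterclockwise positive seen from above: 0 is in line with the yellow mark (wing along the panel's x), starts between 0.6 and 1.35. It stays where it is left (friction about 0.05 N m). No stop at 0: its end stops lie at -0.5 and 1.5
- isolator_box: fixed switch box, 80 x 80 x 45 mm, grey with a yellow top plate carrying a red rotary handle; origin at the centre of its underside, z up. A black dot on its +x side marks OFF, a green dot on its +y side marks ON
- isolator_grip (a point): middle of the red handle's bar, on its turning axis, 65 mm above the bench. Bar 44 mm long (this point's x), 12 mm wide, rising from 50 to 76 mm above the bench on a red disc 44 mm across (top at 50 mm); a white line on its top at the +x end is the pointer
- isolator (a joint): turn of the red handle in rad, counterclockwise positive seen from above: 0 is OFF (pointer at the black dot), 1.57 is ON (pointer at the green dot, as at the start); both are end stops with spring detents, peaking at about 0.15 N m; past half way it snaps to the nearer end when let go
- black_tape: roll of black tape lying flat, 55 mm diameter, 19 mm high, loose, near the isolator; origin at the centre of its underside; to be left alone
- bolt: steel bolt lying, 57 x 19 x 17 mm, loose, near the isolator; origin at the centre of its underside; to be left alone
- red_screwdriver: red-handled screwdriver lying, 165 mm long, 28 mm thick, loose; origin at the centre of its underside; to be left alone
Things that resemble listed ones, but are neither listed nor needed, are in the scene too. Of the things shaped like the isolator_box, the grey one is meant.

How it is judged:
By the outcome, as a careful person would: the job done as asked, in the order asked, and still so for the second after the job is handed in, while the arm keeps its last pose, push and grip.
It also fails if it takes over 58 s, if anything falls off the work surface, if the arm or the gripper's body presses on something with over 40 N, if the wrist force passes 120 N, or if a joint passes its speed limit or range.

## Working session

There is one attempt and no reset: what is moved stays moved. The work goes in short steps, Python scripts to look and compute and a tool call to move; the robot and the scene stay as the last step left them, time stands still between calls to the robot, and variables do not carry over. Pictures are saved under pics/ and viewed, at most 10 in all, crops included, and the job is handed in when it is done.

Besides the shell and the picture viewer there is one more tool, called after "Emit:" by a JSON object that holds its "method" and its "body", one argument or row to a line. move_arm: Moves the arm, as the interface text tells. Its arguments: {"type":"object","properties":{"rows":{"type":"array","items":{"type":"array","items":{"type":"number"}}}},"required":["rows"]}

```bash
mkdir -p pics; cat > h.py <<'E'
import numpy as np, cv2
from plant import manip
def und(f,px):
    m=f["mtx"]; p=np.array([(px[0]-m[0,2])/m[0,0],(px[1]-m[1,2])/m[1,1]])
    return cv2.undistortPoints(np.array([[px]],float),m,np.array([f["k1"],0,0,0,0.]))[0,0]
def ray(f,px):
    d=f["R"].T@np.r_[und(f,px),1.]; return -f["R"].T@f["t"],d
def onz(f,px,z):
    o,d=ray(f,px); return o+d*(z-o[2])/d[2]
def proj(f,X):
    p,_=cv2.projectPoints(np.array([X],float).reshape(-1,1,3),cv2.Rodrigues(f["R"])[0],f["t"],f["mtx"],np.array([f["k1"],0,0,0,0.])); return p.reshape(-1,2)
def tri(f1,p1,f2,p2):
    (a,d),(b,e)=ray(f1,p1),ray(f2,p2); s=np.linalg.lstsq(np.c_[d,-e],b-a,rcond=None)[0]
    P,Q=a+s[0]*d,b+s[1]*e; return (P+Q)/2,np.linalg.norm(P-Q)
E
python3 - <<'E'
from h import *
import pickle
print(manip.state(), manip.tip_reach)
F={}
for n in("scene","top","wrist"):
    f=manip.grab_frame(n);F[n]=f;cv2.imwrite(f"pics/{n}0.png",f["img"])
    print(n,f["mtx"].tolist(),f["k1"],(-f["R"].T@f["t"]).round(3),f["R"].round(2).tolist())
pickle.dump(F,open("F0.pkl","wb"))
E
```

```text
{'time': 0.0, 'joint_pos': array([ 1.05000223e+00,  5.33697793e-02,  1.61427818e+00, -1.00624658e-05,
        1.47603984e+00, -1.18985176e-01]), 'joint_vel': array([ 2.35317422e-04, -1.21395243e-05,  1.20232440e-03,  9.32403993e-05,
        2.06005677e-05,  3.67052465e-04]), 'joint_efforts': array([ 1.43985588e-03, -3.93683624e+01, -3.70177603e+01, -3.97811550e-05,
        6.95518451e-03, -2.73671411e-06]), 'tool_pos': array([0.24412616, 0.57471084, 0.24906444]), 'tool_rot': array([-3.24668144e-04,  1.99555098e-01,  9.79886047e-01, -9.96006310e-04]), 'contact_force': array([ 0.00914351,  0.01532509, -0.43594032]), 'ft_torque': array([-0.00376055,  0.00404666, -0.03388429]), 'grasp_force': 0.0, 'gripper_width': 1.0007596491470576} 0.019
scene [[513.0043033644894, 0.0, 320.4815581864582], [0.0, 513.0043033644894, 236.90472593203813], [0.0, 0.0, 1.0]] -0.05232297139673507 [ 0.197 -0.588  0.86 ] [[0.88, -0.47, -0.0], [-0.35, -0.65, -0.68], [0.32, 0.6, -0.74]]
top [[434.22859870188086, 0.0, 320.7089798885461], [0.0, 434.22859870188086, 229.9623246545406], [0.0, 0.0, 1.0]] -0.02019999659337216 [0.426 0.057 1.037] [[0.02, -1.0, 0.04], [-0.99, -0.03, -0.12], [0.12, -0.04, -0.99]]
wrist [[401.3408201665233, 0.0, 324.9073949571434], [0.0, 401.3408201665233, 241.12355291279476], [0.0, 0.0, 1.0]] -0.004734489881741987 [0.177 0.603 0.373] [[0.39, 0.92, -0.0], [0.88, -0.37, 0.29], [0.27, -0.12, -0.96]]
```

View pics/top0.png

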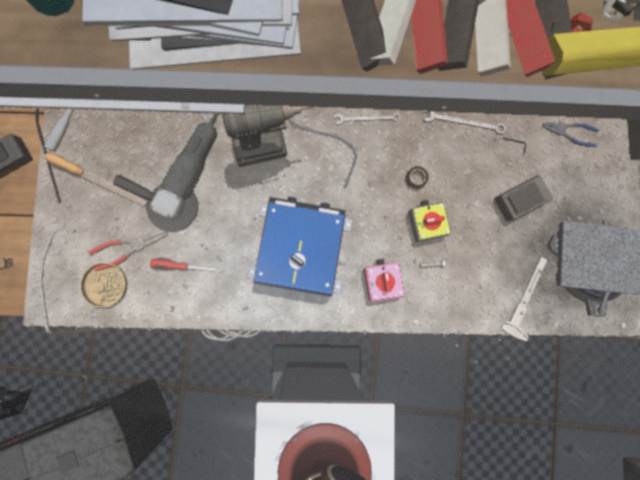

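View pics/scene0.png

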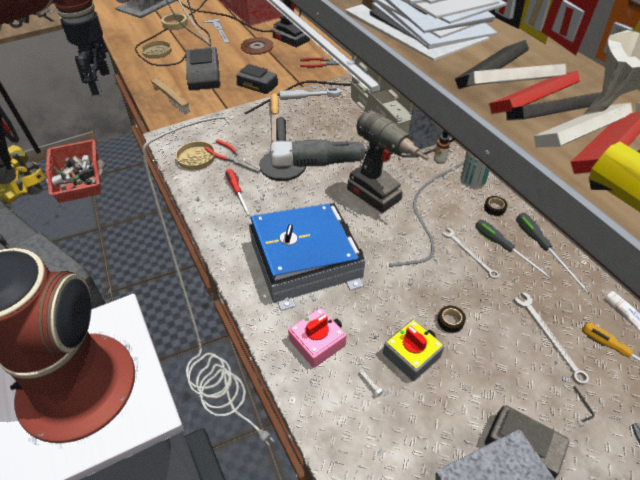

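The top view shows two isolator-like boxes: the pink one at (385,282), and one with a yellow plate and grey body at (431,221), which is the one meant. The blue panel is at (300,248) with its hinges on the far side, and its wing is at (297,261). The scene view shows the same: yellow/grey at (413,348), pink at (317,336), wing at (289,234). Next I'll measure and make a close crop.

```bash
python3 - <<'E'
from h import *
import pickle
F=pickle.load(open("F0.pkl","rb")); T,S=F["top"],F["scene"]
def mask(f,lo,hi,box):
    hsv=cv2.cvtColor(f["img"],cv2.COLOR_BGR2HSV); m=cv2.inRange(hsv,lo,hi); o=np.zeros_like(m); x0,y0,x1,y1=box; o[y0:y1,x0:x1]=m[y0:y1,x0:x1]; return o
def big(m): return max(cv2.findContours(m,0,1)[0],key=cv2.contourArea)
for n,f,yb,bb in(("top",T,(400,190,460,255),(240,180,360,310)),("scene",S,(370,300,460,390),(230,190,380,310))):
    c=big(mask(f,(22,120,120),(36,255,255),yb)); h=cv2.convexHull(c); b=cv2.boxPoints(cv2.minAreaRect(h))
    ap=cv2.approxPolyDP(h,4,True)[:,0]
    print(n,"plate",[onz(f,p,.045)[:2].round(4).tolist() for p in ap], ap.tolist())
    hsv=cv2.cvtColor(f["img"],cv2.COLOR_BGR2HSV)
    r=mask(f,(0,150,90),(8,255,255),yb)|mask(f,(172,150,90),(180,255,255),yb); c=big(r); M=cv2.moments(c); print(" red",M["m10"]/M["m00"],M["m01"]/M["m00"],onz(f,(M["m10"]/M["m00"],M["m01"]/M["m00"]),.063)[:2].round(4))
    c=big(mask(f,(100,120,60),(125,255,255),bb)); h=cv2.convexHull(c); ap=cv2.approxPolyDP(h,5,True)[:,0]
    print(" blue",ap.tolist(),[onz(f,p,.07)[:2].round(4).tolist() for p in ap])
a=cv2.resize(T["img"][235:290,265:330],None,fx=6,fy=6,interpolation=2)
b=cv2.resize(T["img"][195:250,400:465],None,fx=6,fy=6,interpolation=2)
c=cv2.resize(S["img"][205:260,255:320],None,fx=4.2,fy=4.2,interpolation=2)
d=cv2.resize(S["img"][310:390,370:450],None,fx=3,fy=3,interpolation=2)
o=np.zeros((600,800,3),np.uint8); o[:330,:390]=a; o[:330,400:790]=b; o[340:340+c.shape[0],:c.shape[1]]=c; o[340:580,400:640]=d
cv2.imwrite("pics/crop1.png",o)
E
```

```text
top plate [[0.6044, -0.2641], [0.5454, -0.2656], [0.544, -0.2091], [0.5884, -0.1975], [0.6005, -0.2071]] [[443, 208], [444, 233], [420, 233], [415, 214], [419, 209]]
 red 434.03003003003 220.21321321321318 [ 0.5722 -0.237 ]
 blue [[270, 203], [342, 216], [330, 292], [270, 281], [259, 258]] [[0.6004, 0.1384], [0.5752, -0.0246], [0.4047, -0.0006], [0.426, 0.1324], [0.4761, 0.1584]]
scene plate [[0.5999, -0.1934], [0.6166, -0.2614], [0.5513, -0.2786], [0.5325, -0.2109]] [[412, 320], [441, 344], [417, 367], [387, 342]]
 red 413.99182299182297 341.4391534391534 [ 0.5681 -0.2412]
 blue [[329, 204], [358, 258], [272, 277], [251, 216]] [[0.6015, 0.1347], [0.5771, -0.0312], [0.404, 0.0068], [0.4337, 0.1824]]
```

View pics/crop1.png

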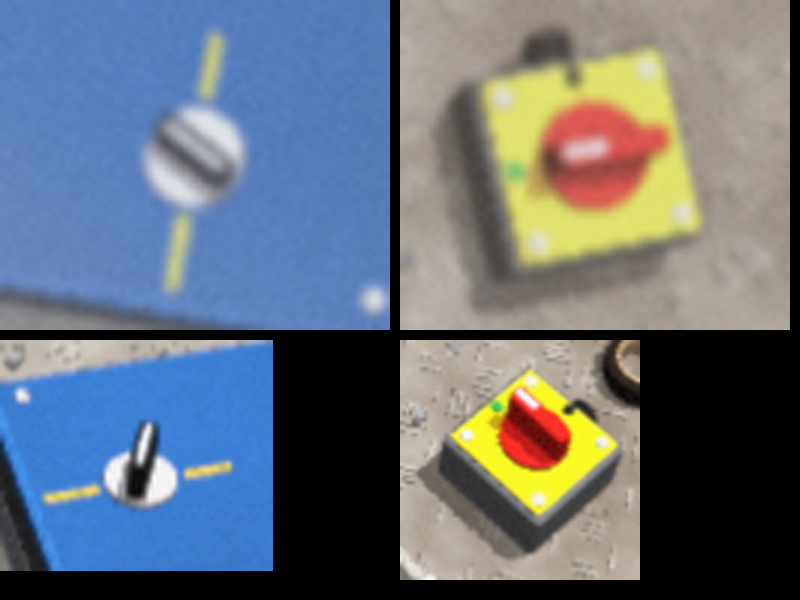

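The close crop confirms the choice. The grey-sided box with the yellow plate has its green dot on the left and its pointer on green. The wing's white line runs from crop (165,130) to (220,170), and the yellow line from (172,290) to (216,35).

```bash
python3 - <<'E'
from h import *
import pickle
F=pickle.load(open("F0.pkl","rb")); T,S=F["top"],F["scene"]
A=lambda x,y:(265+x/6,235+y/6); B=lambda x,y:(400+(x-400)/6,195+y/6); C=lambda x,y:(255+x/4.2,205+(y-340)/4.2)
P=[onz(T,B(*p),.045)[:2] for p in((485,85),(660,50),(697,228),(520,262))]
print("plate top",np.mean(P,0),np.degrees([np.arctan2(*(P[0]-P[3])[::-1]),np.arctan2(*(P[1]-P[2])[::-1]),np.arctan2(*(P[0]-P[1])[::-1])-np.pi/2]),[np.linalg.norm(P[i]-P[i-1]) for i in range(4)])
P=[onz(S,p,.045)[:2] for p in((412,320),(441,344),(417,367),(387,342))]
print("plate sc",np.mean(P,0),[np.linalg.norm(P[i]-P[i-1]) for i in range(4)])
print("disc",tri(T,A(193,156),S,C(141,481)), onz(T,A(193,156),.085),onz(S,C(141,481),.085))
l=[onz(T,A(172,290),.088),onz(T,A(216,35),.076)]; d=l[1]-l[0]; print("line yaw",np.degrees(np.arctan2(d[1],d[0])),np.linalg.norm(d))
l=[onz(S,C(45,498),.088),onz(S,C(230,466),.076)]; d=l[1]-l[0]; print("line yaw sc",np.degrees(np.arctan2(d[1],d[0])))
l=[onz(T,A(165,130),.108),onz(T,A(220,170),.108)]; d=l[0]-l[1]; print("wing",np.degrees(np.arctan2(d[1],d[0])),(l[0]+l[1])/2)
l=[onz(S,C(148,425),.108),onz(S,C(140,460),.108)]; d=l[0]-l[1]; print("wing sc",np.degrees(np.arctan2(d[1],d[0])))
for p in ((342,216),(330,292)): print("right corner",onz(T,p,.066 if p[1]<250 else .087))
E
```

```text
plate top [ 0.57294493 -0.23706697] [10.9427283  11.07036002 12.84970868] [np.float64(0.0702746571619195), np.float64(0.07115161597286948), np.float64(0.07115501003814359), np.float64(0.07128623622226092)]
plate sc [ 0.57506243 -0.2360442 ] [np.float64(0.06970664837511578), np.float64(0.07001546948793498), np.float64(0.06754009770344663), np.float64(0.07023624797872816)]
disc (array([0.47170824, 0.07322308, 0.08220337]), np.float64(0.0018258854247430597)) [0.47071916 0.07349098 0.085     ] [0.47158656 0.07056176 0.085     ]
line yaw -8.080872069806965 0.09567643894627456
line yaw sc -8.350290423323674
wing 55.36607729264127 [0.47176874 0.07334436 0.108     ]
wing sc 54.75736538846539
right corner [ 0.57579156 -0.02491317  0.066     ]
right corner [0.40503086 0.00044834 0.087     ]
```

Emit:
{"method": "move_arm", "body": {
  "rows": [
    [-2.6,-2.57,0,0,0,0,1],
    [-2.6,-2.57,0,0,0,0,1],
    [-2.6,-2.57,0,0,0,0,1],
    [-2.6,-2.57,0,0,0,0,1],
    [-2.6,-2.57,0,0,0,0,1],
    [-2.6,-2.57,0,0,0,0,1],
    [-2.6,-2.57,0,0,0,0,1],
    [-2.6,-2.57,0,0,0,0,1],
    [-2.6,-2.57,0,0,0,0,1],
    [-2.6,-2.57,0,0,0,0,1],
    [-2.6,-2.57,0,0,0,0,1],
    [-2.6,-2.57,0,0,0,0,1],
    [-2.6,-2.57,0,0,0,0,1],
    [-2.6,-2.57,0,0,0,0,1],
    [-2.6,-2.57,0,0,0,0,1],
    [-2.6,-2.57,0,0,0,0,1],
    [-2.6,-2.57,0,0,0,0,1],
    [-2.6,-2.57,0,0,0,0,1],
    [-2.6,-2.57,0,0,0,0,1],
    [-2.6,-2.57,0,0,0,0,1]
  ]
}}

```text
time: 1.82
tool_pos: [0.5221, -0.1031, 0.25]
tool_rot: [-0.0, 0.2, 0.98, 0.0]
contact_force: [0.7, 1.0, 0.3]
gripper_width: 0.997
grasp_force: 0.0
```

Emit:
{"method": "move_arm", "body": {
  "rows": [
    [-2.6,-2.57,0,0,0,0,1],
    [-2.6,-2.57,0,0,0,0,1],
    [-2.6,-2.57,0,0,0,0,1],
    [-2.6,-2.57,0,0,0,0,1],
    [0,0,1,0,0,6.8,1],
    [0,0,1,0,0,6.8,1],
    [0,0,1,0,0,6.8,1],
    [0,0,1,0,0,6.8,1],
    [0,0,1,0,0,6.8,1],
    [0,0,1,0,0,6.8,1],
    [0,0,1,0,0,6.8,1],
    [0,0,1,0,0,6.8,1],
    [0,0,0,0,0,0,1],
    [0,0,0,0,0,0,1]
  ]
}}

```text
time: 2.98
tool_pos: [0.5769, -0.2362, 0.1693]
tool_rot: [-0.001, 0.624, 0.781, -0.0]
contact_force: [0.5, -0.3, 0.4]
gripper_width: 0.999
grasp_force: 0.0
```

```bash
cat >> h.py <<'E'
from scipy.spatial.transform import Rotation as Ro
def goto(P,psi=None):
    """tool-frame shift (cm) to world P and CW (tool z) turn in deg to bring the tool y axis to psi"""
    s=manip.state(); R=Ro.from_quat(np.roll(s["tool_rot"],-1)).as_matrix()
    y=np.degrees(np.arctan2(R[1,1],R[0,1]))
    print("t",round(s["time"],2),"pos",s["tool_pos"].round(4),"psi",y.round(2),"z",R[:,2].round(3),"F",s["contact_force"].round(1),"w",round(float(s["gripper_width"]),3),"j6",s["joint_pos"][5].round(2))
    print(" shift cm",(100*R.T@(np.array(P)-s["tool_pos"])).round(2), "az", None if psi is None else ((y-psi+180)%360-180).round(1))
E
python3 - <<'E'
from h import *
goto([.574,-.2365,.073],12.5)
f=manip.grab_frame("wrist"); cv2.imwrite("pics/w1.png",f["img"])
hsv=cv2.cvtColor(f["img"],cv2.COLOR_BGR2HSV)
m=cv2.inRange(hsv,(22,120,100),(36,255,255)); c=max(cv2.findContours(m,0,1)[0],key=cv2.contourArea); h=cv2.convexHull(c)
b=cv2.boxPoints(cv2.minAreaRect(h)); P=np.array([onz(f,p,.045)[:2] for p in b]); print(P.round(4).tolist(),P.mean(0),[np.degrees(np.arctan2(*(P[i]-P[i-1])[::-1])).round(1) for i in range(4)])
E
```

```text
t 2.98 pos [ 0.5769 -0.2362  0.1693] psi 12.75 z [-0.002  0.001 -1.   ] F [ 0.5 -0.3  0.4] w 0.999 j6 -0.73
 shift cm [ 0.02 -0.28  9.63] az 0.2
[[0.5333, -0.2104], [0.6021, -0.1948], [0.6205, -0.2636], [0.546, -0.2805]] [ 0.57547993 -0.23730903] [np.float64(100.3), np.float64(12.8), np.float64(-75.0), np.float64(-167.2)]
```

View pics/w1.png

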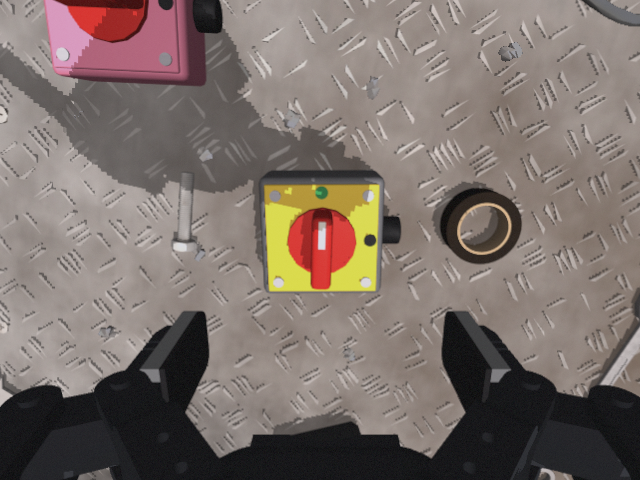

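The wrist view shows the chosen box centred, with the handle at (321,241), the green dot at (321,192), the black dot at (370,240), and the bolt and tape clear of the fingers. Lowering and gripping the bar.

Emit:
{"method": "move_arm", "body": {
  "rows": [
    [0,-0.2,2,0,0,0.2,1],
    [0,0,2,0,0,0,0.4],
    [0,0,2,0,0,0,0.2],
    [0,0,2,0,0,0,0],
    [0,0,1.5,0,0,0,-0.2],
    [0,0,0,0,0,0,-1],
    [0,0,0,0,0,0,-1],
    [0,0,0,0,0,0,-1],
    [0,0,0,0,0,0,-1],
    [0,0,0,0,0,0,-1],
    [0,0,0,0,0,0,-1],
    [0,0,0,0,0,0,-1]
  ]
}}

```text
time: 4.03
tool_pos: [0.5748, -0.237, 0.0754]
tool_rot: [-0.001, 0.627, 0.779, -0.001]
contact_force: [-5.5, -0.0, -4.1]
gripper_width: 0.125
grasp_force: 60.6
```

Emit:
{"method": "move_arm", "body": {
  "rows": [
    [0,0,0,0,0,6,-1],
    [0,0,0,0,0,6,-1],
    [0,0,0,0,0,6,-1],
    [0,0,0,0,0,6,-1],
    [0,0,0,0,0,6,-1],
    [0,0,0,0,0,6,-1],
    [0,0,0,0,0,6,-1],
    [0,0,0,0,0,6,-1],
    [0,0,0,0,0,6,-1],
    [0,0,0,0,0,6,-1],
    [0,0,0,0,0,6,-1],
    [0,0,0,0,0,6,-1],
    [0,0,0,0,0,6,-1],
    [0,0,0,0,0,6,-1],
    [0,0,0,0,0,6,-1],
    [0,0,0,0,0,1.5,-1],
    [0,0,0,0,0,0,-1],
    [0,0,0,0,0,0,-1]
  ]
}}

```text
time: 5.53
tool_pos: [0.5743, -0.2369, 0.0754]
tool_rot: [0.0, 0.995, 0.096, -0.002]
contact_force: [-6.7, -0.3, -2.4]
gripper_width: 0.127
grasp_force: 61.6
```

```bash
python3 - <<'E'
from h import *
goto([.575,-.2368,.075],-77.5); print(manip.state()["ft_torque"])
E
```

```text
t 5.53 pos [ 0.5743 -0.2369  0.0754] psi -78.95 z [-0.003 -0.001 -1.   ] F [-6.7 -0.3 -2.4] w 0.127 j6 0.87
 shift cm [ 0.07 -0.    0.04] az -1.4
[-0.1600362   1.06065458  0.76831504]
```

Emit:
{"method": "move_arm", "body": {
  "rows": [
    [0,0,0,0,0,0,0.4],
    [0,0,0,0,0,0,0.4],
    [0,0,0,0,0,0,0.4],
    [0,0,0,0,0,0,0.4],
    [0,0,-2,0,0,0,0.6],
    [0,0,-3,0,0,0,0.6],
    [0,0,-4,0,0,0,0.6],
    [0,0,-2,0,0,0,0.6],
    [0,0,0,0,0,0,0.6]
  ]
}}

```text
time: 6.28
tool_pos: [0.5794, -0.2388, 0.1939]
tool_rot: [0.004, 0.995, 0.095, 0.006]
contact_force: [1.2, -0.6, 0.7]
gripper_width: 0.805
grasp_force: 0.0
```

```bash
python3 - <<'E'
from h import *
n=np.array([np.sin(.12)*np.cos(np.radians(-8.2)),np.sin(.12)*np.sin(np.radians(-8.2)),np.cos(.12)])
goto(np.array([.4712,.0728,.0842])+n*.090,-34.8); print("n",n)
f=manip.grab_frame("wrist"); cv2.imwrite("pics/w2.png",f["img"])
f=manip.grab_frame("scene"); cv2.imwrite("pics/s2.png",f["img"])
cv2.imwrite("pics/w2c.png",np.hstack([cv2.imread("pics/w2.png")[120:420,160:460],cv2.resize(f["img"][300:400,360:460],None,fx=3,fy=3,interpolation=2)]))
E
```

```text
t 6.28 pos [ 0.5794 -0.2388  0.1939] psi -79.12 z [ 0.012 -0.007 -1.   ] F [ 1.2 -0.6  0.7] w 0.805 j6 0.87
 shift cm [ -3.74 -32.31   1.71] az -44.3
n [ 0.1184883  -0.01707442  0.99280864]
```

View pics/w2c.png

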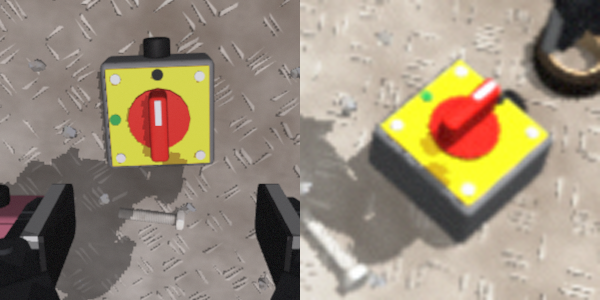

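The crop shows the pointer at the black dot, so the isolator is in OFF, and the bolt and tape are untouched. Moving to the fastener.

Emit:
{"method": "move_arm", "body": {
  "rows": [
    [-0.37,-3.2,0,0,0,0,1],
    [-0.37,-3.2,0,0,0,0,1],
    [-0.37,-3.2,0,0,0,0,1],
    [-0.37,-3.2,0,0,0,0,1],
    [-0.37,-3.2,0,0,0,0,1],
    [-0.37,-3.2,0,0,0,0,1],
    [-0.37,-3.2,0,0,0,0,1],
    [-0.37,-3.2,0,0,0,0,1],
    [-0.37,-3.2,0,0,0,0,1],
    [-0.37,-3.2,0,0,0,0,1],
    [0,0,0,0,0,-6.3,0.6],
    [0,0,0,0,0,-6.3,0.6],
    [0,0,0,0,0,-6.3,0.6],
    [0,0,0,0,0,-6.3,0.6],
    [0,0,0,0,0,-6.3,0.6],
    [0,0,0,0,0,-6.3,0.6],
    [0,0,0,0,0,-6.3,0.6],
    [0,0,0,6.1,-3.1,0,0.6],
    [0,0,0,0,0,0,0.6],
    [0,0,0,0,0,0,0.6]
  ]
}}

```text
time: 8.05
tool_pos: [0.4785, 0.0702, 0.1831]
tool_rot: [-0.035, 0.886, 0.46, -0.05]
contact_force: [0.7, 0.3, 0.3]
gripper_width: 0.805
grasp_force: 0.0
```

```bash
python3 - <<'E'
from h import *
n=np.array([.1185,-.0171,.9928])
goto(np.array([.4712,.0728,.0842])+n*.022,-34.8)
f=manip.grab_frame("wrist"); cv2.imwrite("pics/w3.png",f["img"])
print(proj(f,[[.4712,.0728,.0842]]),(-f["R"].T@f["t"]))
E
```

```text
t 8.05 pos [0.4785 0.0702 0.1831] psi -35.24 z [-0.12   0.017 -0.993] F [0.7 0.3 0.3] w 0.805 j6 0.59
 shift cm [0.34 0.32 7.71] az -0.4
[[327.71792553 246.12906574]] [0.53712269 0.12829132 0.30144426]
```

View pics/w3.png

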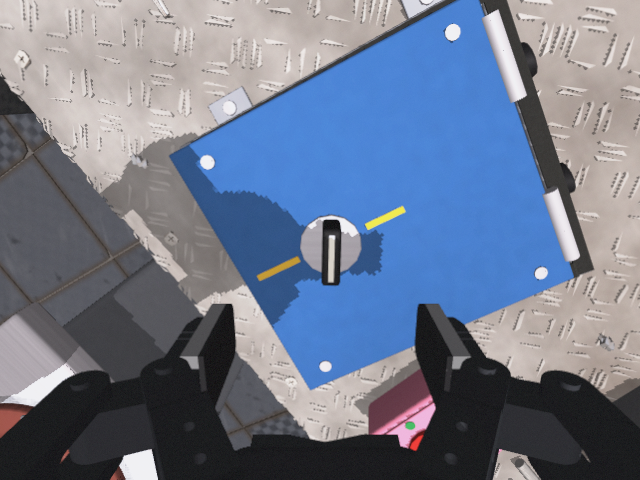

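The wrist view shows the disc centre at (331,245), 3 px from the prediction. The wing is vertical in the image, so the jaws are square to it. The yellow line runs from (258,278) to (405,209).

```bash
python3 - <<'E'
from h import *
n=np.array([.1185,-.0171,.9928]); f=manip.grab_frame("wrist"); d0=np.array([.4712,.0728,.0842])
def onp(px,h):
    o,d=ray(f,px); q=d0+n*h; return o+d*(n@(q-o))/(n@d)
c=onp((331,245),0); print(c)
hsv=cv2.cvtColor(f["img"],cv2.COLOR_BGR2HSV)[180:300,240:420]
m=cv2.inRange(hsv,(16,90,80),(36,255,255)); p=cv2.findNonZero(m)[:,0]+[240,180]
vx,vy,x0,y0=cv2.fitLine(p.astype(np.float32),2,0,.01,.01).ravel(); print(len(p),vx,vy)
a,b=onp((x0-70*vx,y0-70*vy),-.004),onp((x0+70*vx,y0+70*vy),-.004); l=b-a; print("line yaw",np.degrees(np.arctan2(l[1],l[0])), "offset of line from c: ", np.cross((l/np.linalg.norm(l)),c-a)@n)
g=np.array([onp((331,222),.023),onp((331,284),.023)]); w=g[0]-g[1]; print("wing",np.degrees(np.arctan2(w[1],w[0])),np.linalg.norm(w),g.mean(0)-n*.023)
goto(c+n*.022)
E
```

```text
[0.47296778 0.07220119 0.08397869]
554 0.90295 -0.4297457
line yaw -8.484120729466023 offset of line from c:  -1.3800463846479696e-05
wing 55.399970076288454 0.03447778124665303 [0.47408171 0.07441426 0.08388384]
t 8.15 pos [0.4784 0.0704 0.1844] psi -35.2 z [-0.118  0.017 -0.993] F [0.2 0.2 0.3] w 0.796 j6 0.59
 shift cm [0.39 0.52 7.83] az None
```

Emit:
{"method": "move_arm", "body": {
  "rows": [
    [0.4,0.5,2,0,0,0,0.2],
    [0,0,2,0,0,0,0.2],
    [0,0,2,0,0,0,0],
    [0,0,1.7,0,0,0,0],
    [0,0,0,0,0,0,-0.3],
    [0,0,0,0,0,0,-1],
    [0,0,0,0,0,0,-1],
    [0,0,0,0,0,0,-1],
    [0,0,0,0,0,0,-1],
    [0,0,0,0,0,0,-1],
    [0,0,0,0,0,0,-1]
  ]
}}

```text
time: 9.07
tool_pos: [0.4748, 0.0729, 0.1091]
tool_rot: [-0.036, 0.885, 0.461, -0.05]
contact_force: [-7.3, 2.7, 0.9]
gripper_width: 0.105
grasp_force: 60.8
```

```bash
python3 - <<'E'
from h import *
goto([.4735,.073,.1058],-98.4)
E
```

```text
t 9.07 pos [0.4748 0.0729 0.1091] psi -35.19 z [-0.121  0.018 -0.992] F [-7.3  2.7  0.9] w 0.105 j6 0.59
 shift cm [-0.05 -0.08  0.35] az 63.2
```

Emit:
{"method": "move_arm", "body": {
  "rows": [
    [0,0,0,0,0,6,-1],
    [0,0,0,0,0,6,-1],
    [0,0,0,0,0,6,-1],
    [0,0,0,0,0,6,-1],
    [0,0,0,0,0,6,-1],
    [0,0,0,0,0,6,-1],
    [0,0,0,0,0,6,-1],
    [0,0,0,0,0,6,-1],
    [0,0,0,0,0,6,-1],
    [0,0,0,0,0,6,-1],
    [0,0,0,0,0,3.2,-1],
    [0,0,0,0,0,0,-1],
    [0,0,0,0,0,0,-1]
  ]
}}

```text
time: 10.15
tool_pos: [0.4747, 0.0729, 0.1091]
tool_rot: [-0.005, 0.996, -0.071, -0.061]
contact_force: [-6.8, 3.1, 2.1]
gripper_width: 0.1
grasp_force: 60.8
```

```bash
python3 - <<'E'
from h import *
goto([.4735,.073,.1058],-98.4); print(manip.state()["ft_torque"])
E
```

```text
t 10.15 pos [0.4747 0.0729 0.1091] psi -98.22 z [-0.121  0.018 -0.992] F [-6.8  3.1  2.1] w 0.1 j6 1.7
 shift cm [-0.08  0.01  0.35] az 0.2
[ 0.37646842  1.10527601 -0.00687615]
```

Release, back off and check.

Emit:
{"method": "move_arm", "body": {
  "rows": [
    [0,0,0,0,0,0,0.2],
    [0,0,0,0,0,0,0.2],
    [0,0,0,0,0,0,0.2],
    [0,0,0,0,0,0,0.2],
    [0,0,-2,0,0,0,0.2],
    [0,0,-2.5,0,0,0,0.2],
    [0,0,-2.5,0,0,0,0.2],
    [0,0,-2,0,0,0,0.2],
    [0,0,0,0,0,0,0.2],
    [0,0,0,0,0,0,0.2]
  ]
}}

```text
time: 10.98
tool_pos: [0.4879, 0.0704, 0.1992]
tool_rot: [-0.004, 0.996, -0.072, -0.058]
contact_force: [-0.1, 0.1, -0.5]
gripper_width: 0.601
grasp_force: 0.0
```

```bash
python3 - <<'E'
from h import *
f=manip.grab_frame("wrist"); cv2.imwrite("pics/w4.png",f["img"])
u=Ro.from_euler("z",-8.4,degrees=True).as_matrix(); c=np.array([.4735,.073,.084]); n=np.array([.1185,-.0171,.9928])
px=u@np.array([np.cos(.12),0,-np.sin(.12)])
P=c-n*.004-px*.015+u[:,1]*.055; print("press point now",P, proj(f,[P]))
goto(P+n*.06); goto(P+[0,0,.05])
E
```

```text
press point now [0.46632819 0.12965387 0.08182448] [[237.92523009 267.1199689 ]]
t 11.03 pos [0.4868 0.0704 0.1975] psi -98.23 z [-0.117  0.017 -0.993] F [-0.   0.1 -0.2] w 0.601 j6 1.7
 shift cm [-1.48 -5.57  5.82] az None
t 11.03 pos [0.4868 0.0704 0.1975] psi -98.23 z [-0.117  0.017 -0.993] F [-0.   0.1 -0.2] w 0.601 j6 1.7
 shift cm [-2.08 -5.57  6.86] az None
```

View pics/w4.png

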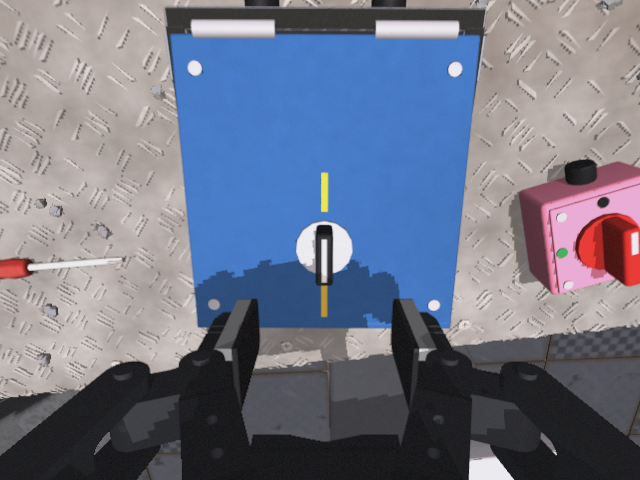

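The wing is in line with the yellow mark (wing (324,255), line at column 324), and the press point near (238,267) is clear. Closing the gripper, moving over it and uprighting the tool.

Emit:
{"method": "move_arm", "body": {
  "rows": [
    [-1,-2.8,0,0,0,0,-1],
    [-1,-2.8,0,0,0,0,-1],
    [0,0,2,0,6.8,0,-1],
    [0,0,1,0,0,0,-1],
    [0,0,0,0,0,0,-1],
    [0,0,0,0,0,0,-1],
    [0,0,0,0,0,0,-1],
    [0,0,0,0,0,0,-1]
  ]
}}

```text
time: 11.7
tool_pos: [0.4741, 0.1286, 0.1712]
tool_rot: [-0.0, 0.997, -0.072, 0.0]
contact_force: [-0.3, -0.7, -0.7]
gripper_width: 0.002
grasp_force: 0.0
```

```bash
python3 - <<'E'
from h import *
goto([.4655,.1297,.085])
E
```

```text
t 11.7 pos [0.4741 0.1286 0.1712] psi -98.29 z [ 0.  0. -1.] F [-0.3 -0.7 -0.7] w 0.002 j6 1.83
 shift cm [-0.87  0.01  8.62] az None
```

Descend to just past contact, gently.

Emit:
{"method": "move_arm", "body": {
  "rows": [
    [-0.8,0,2,0,0,0,-1],
    [0,0,2,0,0,0,-1],
    [0,0,2,0,0,0,-1],
    [0,0,0.5,0,0,0,-1],
    [0,0,0.4,0,0,0,-1],
    [0,0,0.4,0,0,0,-1],
    [0,0,0.4,0,0,0,-1],
    [0,0,0.4,0,0,0,-1],
    [0,0,0,0,0,0,-1],
    [0,0,0,0,0,0,-1]
  ]
}}

```text
time: 12.53
tool_pos: [0.4657, 0.1303, 0.09]
tool_rot: [0.0, 0.997, -0.072, 0.001]
contact_force: [-0.5, -0.6, 4.1]
gripper_width: 0.002
grasp_force: 1.8
```

```bash
python3 - <<'E'
from h import *
goto([.4655,.1297,.085])
E
```

```text
t 12.53 pos [0.4657 0.1303 0.09  ] psi -98.22 z [ 0.001 -0.    -1.   ] F [-0.5 -0.6  4.1] w 0.002 j6 1.83
 shift cm [-0.01  0.06  0.5 ] az None
```

Emit:
{"method": "move_arm", "body": {
  "rows": [
    [0,0,0.2,0,0,0,-1],
    [0,0,0.2,0,0,0,-1],
    [0,0,0.15,0,0,0,-1],
    [0,0,0,0,0,0,-1],
    [0,0,0,0,0,0,-1]
  ]
}}

```text
time: 12.95
tool_pos: [0.4655, 0.1303, 0.0848]
tool_rot: [0.0, 0.997, -0.072, 0.0]
contact_force: [-1.4, -1.2, 10.6]
gripper_width: -0.001
grasp_force: 4.6
```

Emit:
{"method": "move_arm", "body": {
  "rows": [
    [0,0,0.1,0,0,0,-1],
    [0,0,0,0,0,0,-1],
    [0,0,0,0,0,0,-1],
    [0,0,0,0,0,0,-1]
  ]
}}

```text
time: 13.28
tool_pos: [0.4656, 0.1303, 0.0845]
tool_rot: [0.0, 0.997, -0.072, 0.0]
contact_force: [-4.7, -1.7, 13.6]
gripper_width: 0.001
grasp_force: 6.8
```

```bash
python3 - <<'E'
from h import *
goto([.4655,.1297,.085])
a=manip.grab_frame("scene")["img"]; cv2.imwrite("pics/s5.png",np.hstack([cv2.resize(a[180:380,210:460],None,fx=3.2,fy=3,interpolation=2)]))
E
```

```text
t 13.28 pos [0.4656 0.1303 0.0845] psi -98.21 z [ 0.001 -0.    -1.   ] F [-4.7 -1.7 13.6] w 0.001 j6 1.83
 shift cm [-0.    0.06 -0.05] az None
```

View pics/s5.png

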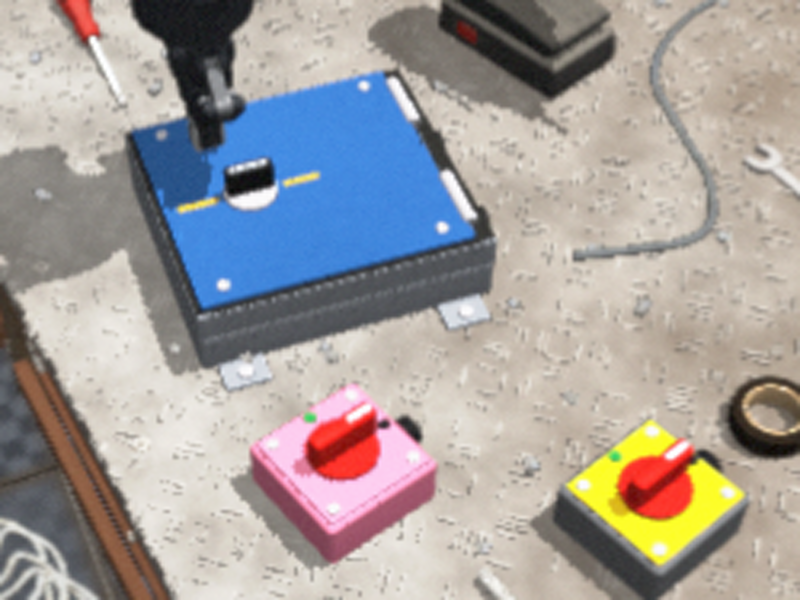

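The panel lies flush along its whole edge, with the wing (248,175) in line with the yellow marks. The grey isolator is still at OFF and the tape, bolt and screwdriver are untouched. The last 1 mm of commanded push raised the force by 3 N and moved the tip only 0.3 mm, so the panel is on its stop. Handing in.

```bash
python3 -c "
from plant import manip
print(manip.job_done())"
```

```text
the job is handed in; nothing more can be done
None
```

I turned the isolator to OFF, lined the fastener up with the yellow mark, and handed the job in at 13.3 s with the gripper still holding the panel flush at about 14 N; no verdict came back.

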